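Load a calibration standard and cam-lock the meter's sample carriage

ROBOT

A 6-joint arm with a two-finger parallel gripper is mounted at the origin on the work surface. World frame = base frame: x ahead of the robot, y to its left, z up, the work surface at z = 0. Lengths are in mm, angles in rad, forces in N, time in s.
With the tool pointing down it reaches from about 275 to 850 mm from the base axis. Payload 19 kg.
Tool frame: the origin (TCP) lies on the centre line of the jaws, within the pads' length; the fingertips stand 19 mm ahead of it and the grasp point (between the pads) is the TCP; z points along the fingers, y is the line along which they close (so a half turn about z gives the same grasp; the last joint's range is limited). The gripper opens to 85 mm and grips with 20 to 120 N. Pads are 22 mm wide; open, the fingers measure 114 mm over their backs; the gripper's body (76 mm by 85 mm) begins 54 mm behind the grasp point. The pads swing forward as they close: fully open they stand 13 mm farther back than shut.
Start: joints at [1.016, 0.15, 1.437, -0, 1.554, -0.134], TCP at [234.883, 524.807, 250.267] pointing down, gripper open.
Joint ranges: [-2.8, 2.8], [-0.68, 2.1], [0.12, 2.68], [-1.39, 4.53], [0.16, 2.79], [-2.81, 2.81]. Speed limits (rad/s): [1.89, 1.89, 2.22, 3.01, 3.01, 3.01].

INTERFACE

Orientations are given as a 3x3 rotation matrix whose columns are the frame's x, y, z axes.
In Python, from plant import ctrl gives the robot as it stands.
- The arm moves only by the shell command python3 -m handwheel 'ROWS' [OPENING]. ROWS is JSON, a list of rows, each an object with "travel": the shift along the tool's x, y, z each as a share of 0.1 m, from -1 to 1, a list of three; "rotation": the turn, a rotation vector about the tool's x, y, z each as a share of 2 pi rad, from -1 to 1, a list of three. A call has exactly 8 rows; each row is the pose to reach, as a shift and turn from the pose commanded when the call began, along the tool's axes at that moment, turning the shorter way round; what a row does not reach only later rows make up. A row lasts 1/10 s, in which the tool goes at most 50 mm and 8.59 degrees, less where a joint would pass 70% of its speed; a pose out of reach is approached as far as the arm can. A call with a number of a shift or a turn outside -1 to 1 is refused whole. A call with a gripper value outside its range is refused whole. OPENING is the opening, from -1 (shut) to 1 (fully open), set as the call begins (- or left out, the last holds). The fingers move at their own pace and stop on an object; the grip force is fixed at half the most. Time passes only in rows, so rows that repeat a pose let the fingers close, or fill a call up. It gives the time, the measured TCP pose, the force, the opening and the grip force at its end, in the units of the state.
- ctrl.state(): the state, without advancing time (a new reading comes with each control period).
- ctrl.capture(name): name is "scene" or "top"; returns the picture (420x560x3 uint8, blue, green, red); there is no depth.
- ctrl.camera_params(name): a dict with "K" (3x3 intrinsics, pixels), "eye" and "orientation" of the camera in the world. Camera axes: x right, y down, z forward; pixel columns grow to the right and rows downward; lengths in mm; the calibration is good to about 2 mm. A picture is of the moment at which its call begins. camera_params takes no time and is no camera call.
- ctrl.close_job(): hands the job in; it is judged then, once.
The state is a dict: "time": time; "q": joint angles; "joint_vel": joint speeds; "joint_torque": joint torques, N m; "tool_pos": TCP position; "ee_rot": TCP orientation; "contact_force": force on the tool from outside, world axes, zero at the start; "ft_torque": the same for the moment, N m; "grip_width": finger opening in mm; "grip_force": force on a finger pad.
Only numpy, scipy, OpenCV 4.12 (cv2) and the standard library are available. Lean on these libraries where they do the work, as an engineer would, in place of code of your own. Each camera call takes 0.05 s, during which the arm holds its last target. There are 200 camera calls.

TASK

Load the green-capped calibration vial into the turbidity meter: stand it in the round well of the sample carriage (it is glass, so set it down gently and do not drop it) and let go. Then slide the carriage, by its black post, fully home into the light chamber against its stop, and swing the red cam lever all the way round to lock it there. Leave the two white-capped vials, the beaker and the bottle as they stand.

Things in the scene. Friction and masses are not known exactly. Their poses are not given: they have to be found in the camera images.
- meter: Bench turbidity meter, fixed; dark base plate 170 mm (its x) by 480 (y), 12 thick. Origin: centre of the plate's underside; the carriage slides home along its +y. Light chamber (cream walls, amber roof, 104 mm wide, 151 tall, open to -y) at y 0 to 120 mm; behind it, y 120 to 240, a cream housing 137 tall with a blue panel. The carriage and lever are below 90 mm.
- well (a point): Centre of the mouth of the round well in the aluminium sample carriage, at its top face (57 mm above the bench). The well is 31 mm wide with a 2 mm chamfer, 30 mm deep. The carriage block is 62 mm wide and reaches 35 mm ahead of and 90 mm behind the well's axis. Axes as the meter's; moves with the carriage.
- post (a point): Centre of the top of the black square post (22 by 22 mm) that stands on the carriage's narrow tail, 140 mm behind the well; its top is 87 mm above the bench and the upper 50 mm stand free above the tail. Axes as the meter's; it moves with the carriage.
- carriage (a joint): Sliding carriage: 0 m = fully out (towards the meter's -y), 0.140 m = fully home against its stop, with the vial inside the chamber. It has about 2 N of friction, and stays where it is left.
- lever (a joint): Cam lever on a vertical pin: 0 rad = open (red handle along the meter's +x), 1.57 = locked, at its stop (handle along the meter's -y, beside the tail); grows clockwise seen from above. Stays where left; takes about 4 N at the grip. Turned to locked, its steel cam nose swings in behind the carriage block and bars its way out; only with the carriage home, else the nose strikes its side.
- lever_hub (a point): Point on the lever's pin, 62 mm above the bench, fixed to the meter at 55 mm along its x and -38.5 mm along its y. The point's axes turn with the lever: its x points along the handle.
- lever_grip (a point): Point on the top face of the red lever handle, 80 mm out from the pin, 62 mm above the bench. The handle is a bar 14 mm wide and 14 mm high (48 to 62 mm above the bench), reaching from 10 to 100 mm from the pin, free beneath. Axes turn with the lever: x along the handle.
- vial: The calibration vial: a sealed glass cylinder 28 mm in diameter and 100 mm tall with a green cap on its top 24 mm, about 80 g, standing on the blue mat. Origin: centre of its underside; z up along it.
- mat: Blue mat, fixed, 250 mm (its x) by 85 mm, 6 mm thick; the three vials stand on it in a row along its x, 78 mm apart. Origin: centre of its underside.
- vial_white1: A vial of the same size with a white cap, on the mat; leave alone. Origin: centre of its underside.
- vial_white2: Another white-capped vial, as vial_white1; leave alone.
- beaker: Empty glass beaker, 70 mm in diameter, 90 mm tall, on the bench; leave alone. Origin: centre of its underside.
- bottle: Amber bottle with black cap, 60 mm in diameter, 140 mm tall, on the bench; leave alone. Origin: centre of its underside.

How it is judged (in metres and radians):
On the way, in this order (a step that is already met when the one before it is completed fails the run):
1. the green-capped vial stands in the carriage's well, let go (horizontal distance between vial and well below 0.005 m and z of vial in the frame of well below -0.025 m and angle between vial's own z axis and vertical below 0.15 rad and contact force between the fingers and vial below 0.3 N), for 0.2 s.
2. the carriage has been slid into the chamber (value of joint carriage above 0.125 m), for 0.1 s.
3. the cam lever is swung to locked (value of joint lever above 1.42 rad), for 0.2 s.
At the end, for the whole second after the job is handed in: The green-capped vial stands at rest in the well (axis within 5 mm, underside 25 mm or more below the mouth, tilt under 0.15 rad); the carriage joint is above 0.134 m and the lever above 1.42 rad; each bystander is upright and within 30 mm of its start (horizontal distance between vial and well below 0.005 m and z of vial in the frame of well below -0.025 m and angle between vial's own z axis and vertical below 0.15 rad and value of joint carriage above 0.134 m and value of joint lever above 1.42 rad and linear speed of vial below 0.02 m/s and distance of each of vial_white1, vial_white2, beaker, bottle from where it was at the start of the episode below 0.03 m and angle between each of vial_white1, vial_white2, beaker, bottle's own z axis and vertical below 0.35 rad); the robot touches nothing.
It fails at once if the vial is let go too high over the well and drops in (a fall of more than about 10 mm) (contact force between the fingers and vial below 0.3 N and horizontal distance between vial and well below 0.03 m and z of vial in the frame of well above -0.027 m and linear speed of vial above 0.4 m/s).
It fails at once if the glass vial strikes or is pressed on the carriage with more than 40 N (contact force between vial and carriage above 40 N).
It fails at once if a bystander is knocked over or moved more than 30 mm (not (distance of vial_white1 from where it was at the start of the episode below 0.03 m and angle between vial_white1's own z axis and vertical below 0.35 rad) or not (distance of vial_white2 from where it was at the start of the episode below 0.03 m and angle between vial_white2's own z axis and vertical below 0.35 rad) or not (distance of beaker from where it was at the start of the episode below 0.03 m and angle between beaker's own z axis and vertical below 0.35 rad) or not (distance of bottle from where it was at the start of the episode below 0.03 m and angle between bottle's own z axis and vertical below 0.35 rad)).
It also fails if it takes over 72 s, if anything falls off the work surface, if the arm or the gripper's body presses on something with over 40 N, if the wrist force passes 120 N, or if a joint passes its speed limit or range.

## Working session

There is one attempt and no reset: what is moved stays moved. The work goes in short steps, Python scripts to look and compute and a shell command to move; the robot and the scene stay as the last step left them, time stands still between calls to the robot, and variables do not carry over. Pictures are saved under pics/ and viewed, at most 10 in all, crops included, and the job is handed in when it is done.

```bash
ls; mkdir -p pics; python3 - <<'E'
from plant import ctrl
import cv2
for n in("scene","top"):
    p=ctrl.camera_params(n);print(n,p)
    cv2.imwrite(f"pics/{n}0.png",ctrl.capture(n))
s=ctrl.state();print(s)
E
```

```text
pics
scene {'K': array([[517.90817403,   0.        , 283.10031047],
       [  0.        , 517.90817403, 210.87461199],
       [  0.        ,   0.        ,   1.        ]]), 'eye': array([1003.73906209, -472.66514306, 1109.61275817]), 'orientation': array([[ 0.75338389,  0.5615154 , -0.34221803],
       [ 0.65749479, -0.65166275,  0.37820135],
       [-0.01064486, -0.50993738, -0.86014566]])}
top {'K': array([[430.77059438,   0.        , 278.60368188],
       [  0.        , 430.77059438, 216.39056531],
       [  0.        ,   0.        ,   1.        ]]), 'eye': array([ 401.68647215,  -34.94361922, 1178.80478854]), 'orientation': array([[ 0.01472321, -0.98352776,  0.1801565 ],
       [-0.99988889, -0.01406201,  0.00494678],
       [-0.00233193, -0.18020931, -0.98362552]])}
{'time': 0.1, 'q': array([ 1.01599997e+00,  1.50913876e-01,  1.43794825e+00, -1.29487728e-05,
        1.55381232e+00, -1.33972651e-01]), 'joint_vel': array([-4.80895043e-04, -2.03292409e-05, -1.76777180e-03, -1.65683100e-03,
       -3.56183476e-04,  7.02403530e-06]), 'joint_torque': array([ 6.24142573e-03, -7.14368749e+01, -5.71796429e+01, -8.35480387e-05,
        6.99113196e-03, -5.99636292e-05]), 'tool_pos': array([234.79351416, 524.65452259, 249.75774429]), 'ee_rot': array([[-9.12752813e-01,  4.08511921e-01, -5.58847156e-04],
       [ 4.08512282e-01,  9.12752353e-01, -9.26345681e-04],
       [ 1.31665803e-04, -1.07382055e-03, -9.99999415e-01]]), 'contact_force': array([ 0.06840262,  0.47569178, -0.00550505]), 'ft_torque': array([0.05341152, 0.00106625, 0.01336905]), 'grip_force': 0.0, 'grip_width': 85.19011140131613}
```

View pics/scene0.png

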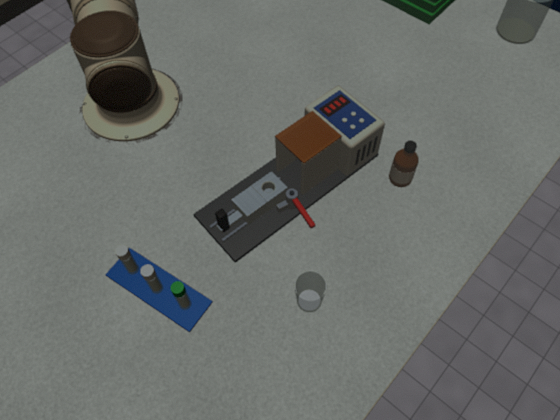

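View pics/top0.png

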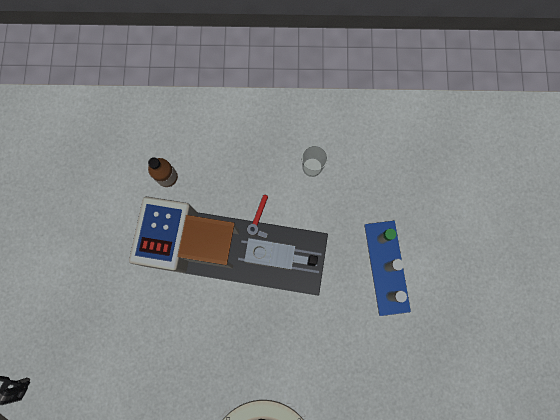

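The scene view shows the green cap at (180,288), the post at (222,215), the well at (267,186) and the red lever from (292,195) to (313,225). In the top view the green cap is at (391,234), the well at (259,252) and the post at (313,260). I'll enlarge both views for precise features.

```bash
python3 - <<'E'
import cv2,numpy as np
a=cv2.imread("pics/top0.png");b=cv2.imread("pics/scene0.png")
cv2.imwrite("pics/topc.png",cv2.resize(a[185:305,230:430],None,fx=4,fy=4,interpolation=cv2.INTER_CUBIC))
cv2.imwrite("pics/scenec.png",cv2.resize(b[150:270,185:345],None,fx=5,fy=5,interpolation=cv2.INTER_CUBIC))
for n,im in(("top",a),("scene",b)):
    h=cv2.cvtColor(im,cv2.COLOR_BGR2HSV)
    for c,(lo,hi) in dict(green=((50,120,50),(75,255,255)),red=((0,180,90),(5,255,255)),red2=((175,180,90),(180,255,255)),blue=((105,150,50),(125,255,255)),amber=((6,150,60),(14,255,255))).items():
        m=cv2.inRange(h,lo,hi);k,_,st,ce=cv2.connectedComponentsWithStats(m)
        print(n,c,[(st[i].tolist(),ce[i].round(2).tolist()) for i in range(1,k) if st[i,4]>25])
E
```

```text
top green [([385, 229, 11, 11, 95], [390.09, 233.76])]
top red [([253, 195, 15, 30, 104], [260.33, 208.45])]
top red2 []
top blue [([136, 204, 46, 57, 1244], [159.59, 228.18]), ([365, 221, 45, 94, 2159], [385.51, 268.44])]
top amber [([149, 167, 19, 13, 132], [157.48, 173.23]), ([178, 215, 56, 46, 1864], [205.61, 237.86])]
scene green [([400, 0, 50, 16, 177], [423.34, 6.89]), ([423, 0, 19, 6, 48], [432.54, 2.15]), ([171, 282, 13, 12, 125], [176.84, 287.37])]
scene red [([293, 198, 21, 28, 133], [302.92, 211.48])]
scene red2 []
scene blue [([315, 92, 60, 46, 666], [347.86, 118.3]), ([106, 249, 106, 82, 2622], [160.14, 292.43])]
scene amber [([276, 112, 65, 51, 1678], [307.8, 136.69])]
```

View pics/topc.png

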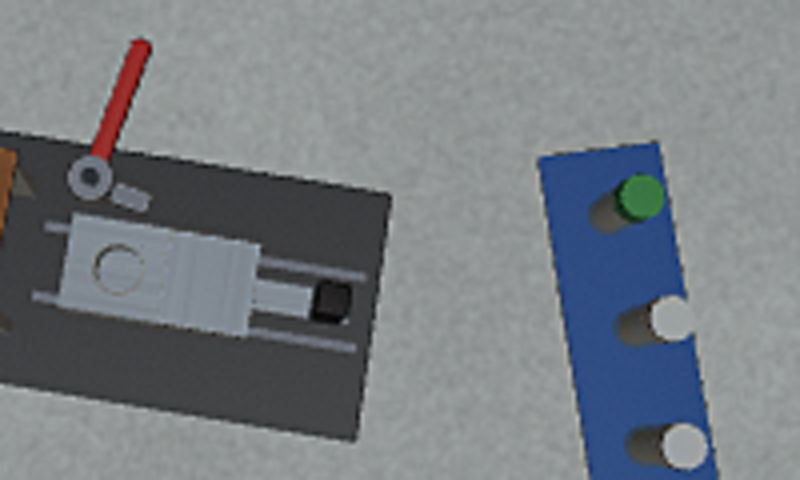

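View pics/scenec.png

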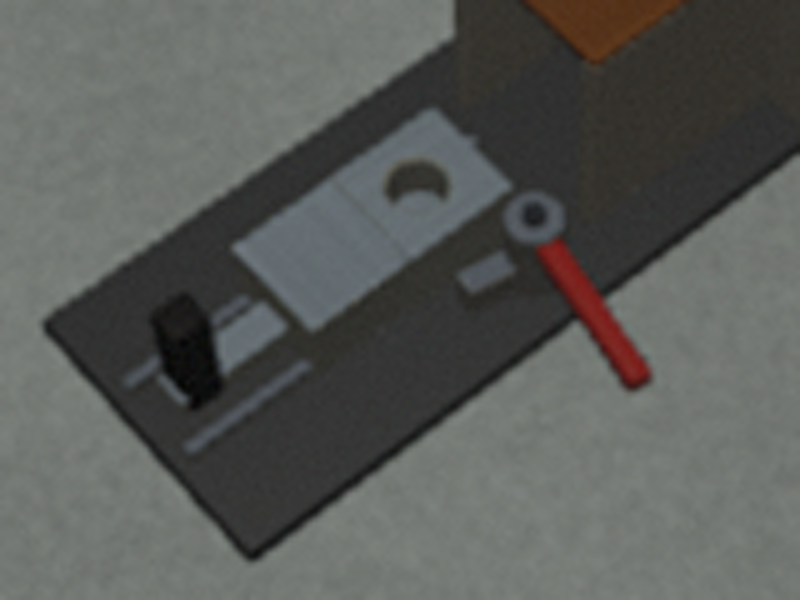

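```bash
cat > geo.py <<'E'
import numpy as np, cv2
from plant import ctrl
from scipy.optimize import least_squares
P={n:ctrl.camera_params(n) for n in("top","scene")}
def proj(n,X):
    p=P[n];c=(np.atleast_2d(X)-p["eye"])@p["orientation"];u=c@p["K"].T
    return u[:,:2]/u[:,2:]
def tri(pt,ps):
    return least_squares(lambda X:np.r_[proj("top",X)[0]-pt,proj("scene",X)[0]-ps],[400,0,50])
def tc(x,y):return np.array([(x+.5)/4-.5+230,(y+.5)/4-.5+185])
def sc(x,y):return np.array([(x+.5)/5-.5+185,(y+.5)/5-.5+150])
def cylcent(n,X,r,h):
    t=np.linspace(0,2*np.pi,60);pts=np.vstack([np.c_[X[0]+r*np.cos(t),X[1]+r*np.sin(t),np.full(60,X[2]-k)] for k in(0,h)])
    m=cv2.moments(cv2.convexHull((proj(n,pts)).astype(np.float32)));return np.array([m["m10"],m["m01"]])/m["m00"]
def capfit(ct,cs,r=14,h=24):
    return least_squares(lambda X:np.r_[cylcent("top",X,r,h)-ct,cylcent("scene",X,r,h)-cs],[400,-250,100])
E
python3 - <<'E'
from geo import *
np.set_printoptions(precision=1,suppress=True)
r=capfit([390.09,233.76],[176.84,287.37]);print("cap",r.x,r.fun)
F=dict(well=((119,269),(417,187)),post=((333,302),(181,310)),hub=((91,177),(534,216)),c_fl=((62,305),(434,107)),c_fr=((74,214),(512,186)),c_br=((260,243),(315,331)),c_bl=((248,334),(233,246)),pl_r=((392,195),(252,552)),pl_l=((355,441),(46,323)),tip=((143,42),(640,375)))
for k,(a,b) in F.items():
    r=tri(tc(*a),sc(*b));print(k,r.x,r.fun)
# pose fit, known heights
L=dict(well=(0,0,57),post=(0,-140,87),c_fl=(-31,35,57),c_fr=(31,35,57),c_br=(31,-90,57),c_bl=(-31,-90,57))
def loc(k,v):
    if k in L: x,y,z=L[k];return np.array([x,y+v,z])
    return dict(hub=np.array([55,-38.5,62]),pl_r=np.array([85,-240,12]),pl_l=np.array([-85,-240,12]))[k]
def model(p,k):
    x,y,th,v=p[:4];R=np.array([[np.cos(th),-np.sin(th),0],[np.sin(th),np.cos(th),0],[0,0,1]]);return R@loc(k,v)+[x,y,0]
ks=[k for k in F if k!="tip"]
def res(p):
    return np.concatenate([np.r_[proj("top",model(p,k))[0]-tc(*F[k][0])-p[4:6],proj("scene",model(p,k))[0]-sc(*F[k][1])-p[6:8]] for k in ks]+[p[4:]*.5])
r=least_squares(res,[400,50,0.1,-90,0,0,0,0],x_scale=[1,1,.01,1,1,1,1,1]);np.set_printoptions(precision=3,suppress=True);print("pose",r.x)
print(r.fun[:-4].reshape(-1,4))
for k in("well","post","hub"):print(k,model(r.x,k))
E
```

```text
cap [ 556.9 -313.2  110.3] [0.5 0.8 0.5 0.4]
well [512.   18.9  54.5] [ 0.3  0.2  0.3 -0.1]
post [ 490.2 -118.    87.7] [ 0.1  0.1  0.1 -0. ]
hub [570.8  37.9  65.6] [ 0.3  0.2  0.3 -0.1]
c_fl [488.5  56.1  59.5] [-0.1 -0.1 -0.2  0. ]
c_fr [547.5  49.   55.9] [ 0.3  0.3  0.4 -0.1]
c_br [530.3 -73.2  55.4] [ 0.3  0.2  0.3 -0.1]
c_bl [470.5 -66.   59.8] [ 0.4  0.3  0.4 -0.1]
pl_r [ 569.9 -163.9   12.5] [ 0.1  0.   0.1 -0. ]
pl_l [ 404.2 -138.8    6.8] [ 0.1  0.1  0.1 -0. ]
tip [662.9   6.   60.7] [ 0.3  0.2  0.3 -0.1]
pose [521.776  86.474  -0.148 -67.223  -0.169   0.401   0.261  -0.44 ]
[[-0.034 -0.23   0.275 -0.534]
 [ 0.452 -0.732  0.045  0.99 ]
 [-0.361  0.142  0.621  0.467]
 [-1.083  0.358 -0.22  -0.16 ]
 [ 0.074 -0.274  0.491 -0.138]
 [ 0.65   0.133 -0.388 -0.102]
 [-0.058  0.922 -0.038 -0.01 ]
 [ 0.048 -0.561  0.155  0.544]
 [ 0.268  0.343 -0.877 -1.166]]
well [511.889  19.982  57.   ]
post [ 491.299 -118.495   87.   ]
hub [570.515  40.304  62.   ]
```

The enlarged crops show the well at (119,269) and post at (333,302) in the top crop, and (417,187) and (181,310) in the scene crop. The triangulated heights agree with the text. Next I'll refine the green vial and bystander positions.

```bash
python3 - <<'E'
from geo import *
np.set_printoptions(precision=1,suppress=True)
c={}
for n in P:
    im=cv2.imread(f"pics/{n}0.png").astype(float);b,g,r=im[...,0],im[...,1],im[...,2]
    w=np.clip((g-np.maximum(b,r)-8)/60,0,1); 
    x0,y0=dict(top=(380,222),scene=(165,275))[n]
    w=w[y0:y0+25,x0:x0+25];ys,xs=np.mgrid[y0:y0+25,x0:x0+25];c[n]=np.array([(w*xs).sum(),(w*ys).sum()])/w.sum();print(n,c[n],w.sum())
r=capfit(c["top"],c["scene"]);print(r.x,r.fun)
r=least_squares(lambda X:np.r_[cylcent("top",[*X,106],14,24)-c["top"],cylcent("scene",[*X,106],14,24)-c["scene"]],[557,-313]);print(r.x,r.fun)
E
python3 -m handwheel '[{"travel":[0,0,0],"rotation":[0,0,-0.0434]},{"travel":[0,0,0],"rotation":[0,0,-0.0434]},{"travel":[0,0,0],"rotation":[0,0,-0.0434]},{"travel":[0,0,0],"rotation":[0,0,-0.0434]},{"travel":[0,0,0],"rotation":[0,0,-0.0434]},{"travel":[0,0,0],"rotation":[0,0,-0.0434]},{"travel":[0,0,0],"rotation":[0,0,-0.0434]},{"travel":[0,0,0],"rotation":[0,0,-0.0434]}]' 0.3
python3 -m handwheel '[{"travel":[-0.4,-0.4,0],"rotation":[0,0,0]},{"travel":[-0.9,-1,0],"rotation":[0,0,0]},{"travel":[-0.9,-1,0],"rotation":[0,0,0]},{"travel":[-0.9,-1,0],"rotation":[0,0,0]},{"travel":[-0.9,-1,0],"rotation":[0,0,0]},{"travel":[-0.9,-1,0],"rotation":[0,0,0]},{"travel":[-0.9,-1,0],"rotation":[0,0,0]},{"travel":[-0.9,-1,0],"rotation":[0,0,0]}]'
```

```text
top [390.  233.7] 72.31666666666666
scene [177.  287.7] 105.2
[ 555.4 -312.4   83.9] [-2.3  2.8  2.5  4.1]
[ 557. -313.] [0.1 1.  0.8 0.8]
time: 0.9
tool_pos: [234.9, 524.8, 250.3]
ee_rot: [[-0.989, 0.148, -0.0], [0.148, 0.989, -0.0], [0.0, -0.0, -1.0]]
contact_force: [-0.0, -0.1, -0.7]
grip_width: 55.6
grip_force: 0.0
time: 1.7
tool_pos: [308.7, 413.2, 250.1]
ee_rot: [[-0.989, 0.146, -0.0], [0.146, 0.989, -0.0], [0.0, -0.0, -1.0]]
contact_force: [-0.2, -0.3, -0.1]
grip_width: 55.6
grip_force: 0.0
```

```bash
A='x'
python3 -m handwheel '[{"travel":[-0.45,-0.5,0],"rotation":[0,0,0]},{"travel":[-0.9,-1,0],"rotation":[0,0,0]},{"travel":[-0.9,-1,0],"rotation":[0,0,0]},{"travel":[-0.9,-1,0],"rotation":[0,0,0]},{"travel":[-0.9,-1,0],"rotation":[0,0,0]},{"travel":[-0.9,-1,0],"rotation":[0,0,0]},{"travel":[-0.9,-1,0],"rotation":[0,0,0]},{"travel":[-0.9,-1,0],"rotation":[0,0,0]}]' >/dev/null
python3 -m handwheel '[{"travel":[-0.45,-0.5,0],"rotation":[0,0,0]},{"travel":[-0.9,-1,0],"rotation":[0,0,0]},{"travel":[-0.9,-1,0],"rotation":[0,0,0]},{"travel":[-0.9,-1,0],"rotation":[0,0,0]},{"travel":[-0.9,-1,0],"rotation":[0,0,0]},{"travel":[-0.9,-1,0],"rotation":[0,0,0]},{"travel":[-0.9,-1,0],"rotation":[0,0,0]},{"travel":[-0.9,-1,0],"rotation":[0,0,0]}]' >/dev/null
python3 -m handwheel '[{"travel":[-0.45,-0.5,0],"rotation":[0,0,0]},{"travel":[-0.9,-1,0],"rotation":[0,0,0]},{"travel":[-0.9,-1,0],"rotation":[0,0,0]},{"travel":[-0.9,-1,0],"rotation":[0,0,0]},{"travel":[-0.9,-1,0],"rotation":[0,0,0]},{"travel":[-0.9,-1,0],"rotation":[0,0,0]},{"travel":[-0.9,-1,0],"rotation":[0,0,0]},{"travel":[-0.9,-1,0],"rotation":[0,0,0]}]' >/dev/null
python3 -m handwheel '[{"travel":[-0.45,-0.5,0],"rotation":[0,0,0]},{"travel":[-0.8,-1,0],"rotation":[0,0,0]},{"travel":[-0.8,-1,0],"rotation":[0,0,0]},{"travel":[-0.8,-1,0],"rotation":[0,0,0]},{"travel":[-0.8,-1,0],"rotation":[0,0,0]},{"travel":[-0.8,-1,0],"rotation":[0,0,0]},{"travel":[-0.8,-1,0],"rotation":[0,0,0]},{"travel":[-0.8,-1,0],"rotation":[0,0,0]}]'
```

```text
time: 4.9
tool_pos: [596.1, -33.8, 250.6]
ee_rot: [[-0.989, 0.146, 0.0], [0.146, 0.989, -0.0], [-0.0, -0.0, -1.0]]
contact_force: [0.5, 0.1, -0.1]
grip_width: 55.9
grip_force: 0.0
```

```bash
python3 -m handwheel '[{"travel":[0,-0.5,0],"rotation":[0,0,0]},{"travel":[0,-1,0],"rotation":[0,0,0]},{"travel":[0,-1,0],"rotation":[0,0,0]},{"travel":[0,-1,0],"rotation":[0,0,0]},{"travel":[0,-1,0],"rotation":[0,0,0]},{"travel":[0,-1,0],"rotation":[0,0,0]},{"travel":[0,-1,0],"rotation":[0,0,0]},{"travel":[0,-1,0],"rotation":[0,0,0]}]' >/dev/null
python3 -m handwheel '[{"travel":[0,-0.5,0],"rotation":[0,0,0]},{"travel":[0,-1,0],"rotation":[0,0,0]},{"travel":[0,-1,0],"rotation":[0,0,0]},{"travel":[0,-1,0],"rotation":[0,0,0]},{"travel":[0,-1,0],"rotation":[0,0,0]},{"travel":[0,-1,0],"rotation":[0,0,0]},{"travel":[0,-1,0],"rotation":[0,0,0]},{"travel":[0,-1,0],"rotation":[0,0,0]}]'
```

```text
time: 6.5
tool_pos: [567.0, -231.8, 250.4]
ee_rot: [[-0.989, 0.147, 0.0], [0.147, 0.989, -0.0], [-0.0, -0.0, -1.0]]
contact_force: [0.2, 0.1, -0.4]
grip_width: 55.7
grip_force: 0.0
```

```bash
python3 -m handwheel '[{"travel":[-0.02,-0.5,0],"rotation":[0,0,0]},{"travel":[-0.02,-0.82,0],"rotation":[0,0,0]},{"travel":[-0.02,-0.82,0],"rotation":[0,0,0]},{"travel":[-0.02,-0.82,0],"rotation":[0,0,0]},{"travel":[-0.02,-0.82,0.3],"rotation":[0,0,0]},{"travel":[-0.02,-0.82,0.6],"rotation":[0,0,0]},{"travel":[-0.02,-0.82,0.9],"rotation":[0,0,0]},{"travel":[-0.02,-0.82,0.9],"rotation":[0,0,0]}]'
python3 - <<'E'
from plant import ctrl
import cv2,numpy as np
a=ctrl.capture("top");b=ctrl.capture("scene")
o=[cv2.resize(a[190:310,330:430],None,fx=4,fy=4),cv2.resize(b[200:320,120:220],None,fx=4,fy=4)]
cv2.imwrite("pics/grasp.png",np.hstack(o))
E
```

```text
time: 7.3
tool_pos: [555.7, -311.8, 156.6]
ee_rot: [[-0.989, 0.146, -0.005], [0.146, 0.989, 0.004], [0.005, 0.003, -1.0]]
contact_force: [-0.1, 0.9, 0.6]
grip_width: 55.3
grip_force: 0.0
```

View pics/grasp.png

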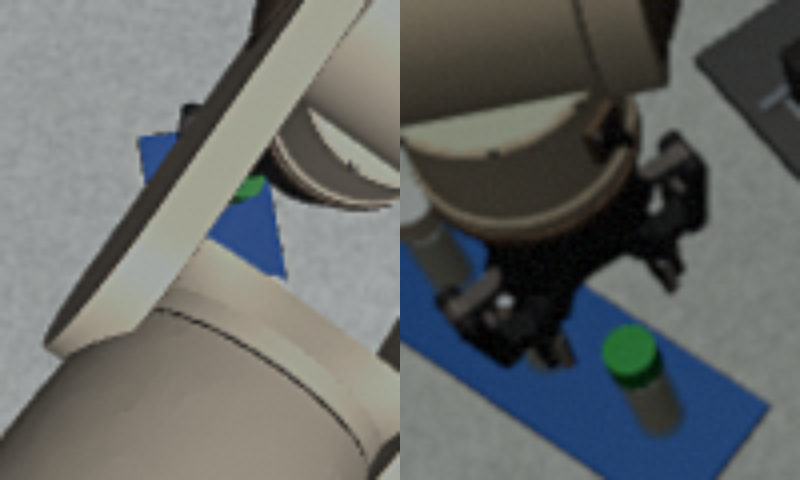

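The crop shows the fingertips straddling the green cap (scene crop, tips at (555,352) and (670,280), cap at (632,355)). Lowering them leads onto the cap.

```bash
python3 -m handwheel '[{"travel":[0,0,0.25],"rotation":[0,0,0]},{"travel":[0,0,0.5],"rotation":[0,0,0]},{"travel":[0,0,0.74],"rotation":[0,0,0]},{"travel":[0,0,0.74],"rotation":[0,0,0]},{"travel":[0,0,0.74],"rotation":[0,0,0]},{"travel":[0,0,0.74],"rotation":[0,0,0]},{"travel":[0,0,0.74],"rotation":[0,0,0]},{"travel":[0,0,0.74],"rotation":[0,0,0]}]'
python3 -m handwheel '[{"travel":[0,0,0],"rotation":[0,0,0]},{"travel":[0,0,0],"rotation":[0,0,0]},{"travel":[0,0,0],"rotation":[0,0,0]},{"travel":[0,0,0],"rotation":[0,0,0]},{"travel":[0,0,0],"rotation":[0,0,0]},{"travel":[0,0,0],"rotation":[0,0,0]},{"travel":[0,0,0],"rotation":[0,0,0]},{"travel":[0,0,0],"rotation":[0,0,0]}]' -1
```

```text
time: 8.2
tool_pos: [557.0, -314.1, 87.4]
ee_rot: [[-0.989, 0.148, 0.001], [0.148, 0.989, -0.001], [-0.001, -0.001, -1.0]]
contact_force: [0.3, -0.5, 0.1]
grip_width: 55.1
grip_force: 0.0
time: 9.0
tool_pos: [556.8, -313.9, 86.7]
ee_rot: [[-0.989, 0.148, 0.0], [0.148, 0.989, -0.0], [-0.0, -0.0, -1.0]]
contact_force: [0.1, 1.2, 5.4]
grip_width: 27.1
grip_force: 58.7
```

```bash
python3 -m handwheel '[{"travel":[0,0,-0.1],"rotation":[0,0,0]},{"travel":[0,0,-0.4],"rotation":[0,0,0]},{"travel":[0,0,-0.8],"rotation":[0,0,0]},{"travel":[0,0,-1],"rotation":[0,0,0]},{"travel":[0,0.3,-1],"rotation":[0,0,0]},{"travel":[0.3,0.6,-1],"rotation":[0,0,0]},{"travel":[0.4,0.8,-1],"rotation":[0,0,0]},{"travel":[0.4,0.8,-1],"rotation":[0,0,0]}]' >/dev/null
python3 -m handwheel '[{"travel":[0.2,0.4,0],"rotation":[0,0,0]},{"travel":[0.4,0.7,0],"rotation":[0,0,0]},{"travel":[0.54,1,0],"rotation":[0,0,0]},{"travel":[0.54,1,0],"rotation":[0,0,0]},{"travel":[0.54,1,0],"rotation":[0,0,0]},{"travel":[0.54,1,0],"rotation":[0,0,0]},{"travel":[0.54,1,0],"rotation":[0,0,0]},{"travel":[0.54,1,0],"rotation":[0,0,0]}]' >/dev/null
python3 -m handwheel '[{"travel":[0,0.4,0],"rotation":[0,0,0]},{"travel":[0,0.7,0],"rotation":[0,0,0]},{"travel":[0,1,0],"rotation":[0,0,0]},{"travel":[0,1,0],"rotation":[0,0,0]},{"travel":[0,1,0],"rotation":[0,0,0]},{"travel":[0,1,0],"rotation":[0,0,0]},{"travel":[0,1,0],"rotation":[0,0,0]},{"travel":[0,1,0],"rotation":[0,0,0]}]' >/dev/null
python3 -m handwheel '[{"travel":[0,0.3,0],"rotation":[0,0,0]},{"travel":[0,0.44,0],"rotation":[0,0,0]},{"travel":[0,0.44,0],"rotation":[0,0,0]},{"travel":[0,0.44,0.1],"rotation":[0,0,0]},{"travel":[0,0.44,0.25],"rotation":[0,0,0]},{"travel":[0,0.44,0.3],"rotation":[0,0,0]},{"travel":[0,0.44,0.3],"rotation":[0,0,0]},{"travel":[0,0.44,0.3],"rotation":[0,0,0]}]'
python3 - <<'E'
from plant import ctrl
import cv2,numpy as np
s=ctrl.state();print(s["tool_pos"],s["grip_width"],s["grip_force"],s["contact_force"])
a=ctrl.capture("top");b=ctrl.capture("scene");cv2.imwrite("pics/top_h.png",a);cv2.imwrite("pics/scene_h.png",b)
o=[cv2.resize(a[200:300,220:320],None,fx=4,fy=4),cv2.resize(b[130:230,220:320],None,fx=4,fy=4)]
cv2.imwrite("pics/hold.png",np.hstack(o))
E
```

```text
time: 12.2
tool_pos: [511.6, 20.1, 156.5]
ee_rot: [[-0.989, 0.148, 0.0], [0.148, 0.989, -0.0], [-0.0, -0.0, -1.0]]
contact_force: [-0.3, -0.1, -0.8]
grip_width: 26.9
grip_force: 59.5
[511.57340815  20.0708147  156.52979529] 26.93116774146249 59.535541768418625 [-0.27280969 -0.12093084 -0.79593568]
```

View pics/hold.png

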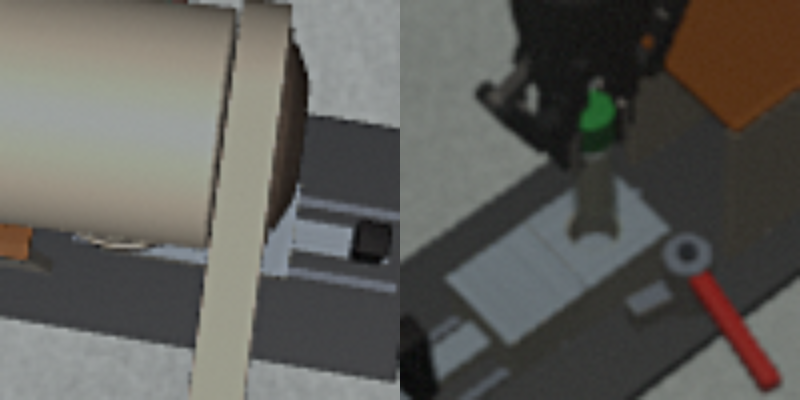

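The scene crop shows the held vial upright with its lower end above the well mouth, around (595,225). The top view is occluded by the arm. I'll overlay the predicted outlines.

```bash
python3 - <<'E'
from geo import *
import numpy as np
b=cv2.imread("pics/scene_h.png");x0,y0,f=248,145,10
im=cv2.resize(b[y0:y0+55,x0:x0+50],None,fx=f,fy=f,interpolation=cv2.INTER_CUBIC)
b0=cv2.imread("pics/scene0.png");im0=cv2.resize(b0[175:200,248:298],None,fx=f,fy=f,interpolation=cv2.INTER_CUBIC)
t=np.linspace(0,2*np.pi,60)
bias=np.array([.26,-.44])
def ring(X,r,z,off=0):
    p=proj("scene",np.c_[X[0]+r*np.cos(t),X[1]+r*np.sin(t),np.full(60,z)])-bias
    return p
def draw(im,p,c,y0):
    cv2.polylines(im,[np.int32(np.round(((p-[x0,y0])+.5)*f-.5))],True,c,1)
T=[511.57,20.07]
for z,c in((75.8,(0,0,255)),(151.8,(0,255,255)),(175.8,(0,0,255))):draw(im,ring(T,14,z),c,y0)
W=[511.889,19.982]
draw(im,ring(W,15.5,57),(255,0,0),y0)
for s in(15.5,17.5):draw(im0,ring(W,s,57),(255,0,0) if s<16 else (255,255,0),175)
pad=np.zeros((300,500,3),np.uint8);pad[:250]=im0
cv2.imwrite("pics/ov.png",np.hstack([im,np.vstack([pad,np.zeros((250,500,3),np.uint8)])])[:, :800] if 0 else np.hstack([im,np.vstack([pad,np.zeros((250,500,3),np.uint8)])]))
im2=cv2.imread("pics/ov.png");cv2.imwrite("pics/ov.png",cv2.resize(im2,(800,440)))
E
```

```text
(no output)
```

View pics/ov.png

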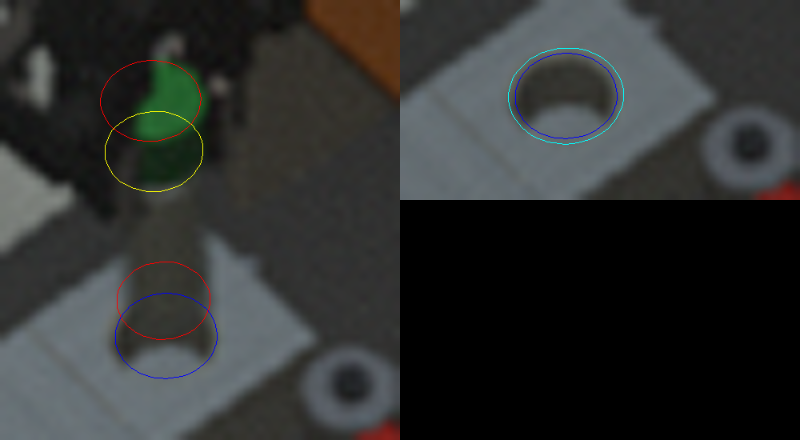

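The predicted outlines match both the well and the vial to within about 1–2 mm. I'll lower slowly and watch the force.

```bash
python3 -m handwheel '[{"travel":[0,0,0.05],"rotation":[0,0,0]},{"travel":[0,0,0.1],"rotation":[0,0,0]},{"travel":[0,0,0.14],"rotation":[0,0,0]},{"travel":[0,0,0.16],"rotation":[0,0,0]},{"travel":[0,0,0.17],"rotation":[0,0,0]},{"travel":[0,0,0.175],"rotation":[0,0,0]},{"travel":[0,0,0.18],"rotation":[0,0,0]},{"travel":[0,0,0.18],"rotation":[0,0,0]}]' | grep -E 'pos|contact'
python3 -m handwheel '[{"travel":[0,0,0.002],"rotation":[0,0,0]},{"travel":[0,0,0.004],"rotation":[0,0,0]},{"travel":[0,0,0.006],"rotation":[0,0,0]},{"travel":[0,0,0.008],"rotation":[0,0,0]},{"travel":[0,0,0.01],"rotation":[0,0,0]},{"travel":[0,0,0.012],"rotation":[0,0,0]},{"travel":[0,0,0.014],"rotation":[0,0,0]},{"travel":[0,0,0.015],"rotation":[0,0,0]}]'| grep -E 'pos|contact'
```

```text
tool_pos: [511.5, 20.5, 138.3]
contact_force: [-0.5, -1.1, -0.6]
tool_pos: [511.7, 20.4, 137.3]
contact_force: [-1.6, -0.1, 6.5]
```

```bash
python3 -m handwheel '[{"travel":[0,0,0.002],"rotation":[0,0,0]},{"travel":[0,0,0.004],"rotation":[0,0,0]},{"travel":[0,0,0.006],"rotation":[0,0,0]},{"travel":[0,0,0.008],"rotation":[0,0,0]},{"travel":[0,0,0.01],"rotation":[0,0,0]},{"travel":[0,0,0.012],"rotation":[0,0,0]},{"travel":[0,0,0.014],"rotation":[0,0,0]},{"travel":[0,0,0.015],"rotation":[0,0,0]}]'| grep -E 'pos|contact'; python3 -c "
from plant import ctrl
print(ctrl.state()['ft_torque'])"
```

```text
tool_pos: [512.2, 20.4, 136.8]
contact_force: [-2.2, -0.4, 18.4]
[0.13540827 0.43258671 0.03506798]
```

Contact at mouth height. The moment puts it on the rim's −x/+y side, matching a slight offset in the overlay. I'll lift, shift about +2 mm in x and −1 mm in y, and retry.

```bash
python3 -m handwheel '[{"travel":[0,0,-0.01],"rotation":[0,0,0]},{"travel":[0,0,-0.03],"rotation":[0,0,0]},{"travel":[0,0,-0.03],"rotation":[0,0,0]},{"travel":[-0.022,-0.01,-0.03],"rotation":[0,0,0]},{"travel":[-0.022,-0.01,-0.03],"rotation":[0,0,0]},{"travel":[-0.022,-0.01,-0.03],"rotation":[0,0,0]},{"travel":[-0.022,-0.01,-0.03],"rotation":[0,0,0]},{"travel":[-0.022,-0.01,-0.03],"rotation":[0,0,0]}]'| grep -E 'pos|contact'; python3 -c "
from plant import ctrl
print(ctrl.state()['ft_torque'])"
python3 -m handwheel '[{"travel":[0,0,0.005],"rotation":[0,0,0]},{"travel":[0,0,0.01],"rotation":[0,0,0]},{"travel":[0,0,0.015],"rotation":[0,0,0]},{"travel":[0,0,0.02],"rotation":[0,0,0]},{"travel":[0,0,0.023],"rotation":[0,0,0]},{"travel":[0,0,0.026],"rotation":[0,0,0]},{"travel":[0,0,0.029],"rotation":[0,0,0]},{"travel":[0,0,0.03],"rotation":[0,0,0]}]'| grep -E 'pos|contact'; python3 -c "
from plant import ctrl
print(ctrl.state()['ft_torque'])"
```

```text
tool_pos: [513.5, 19.2, 138.3]
contact_force: [0.2, 1.0, -0.9]
[ 0.0465716   0.01872939 -0.04861628]
tool_pos: [514.1, 19.1, 136.7]
contact_force: [-4.9, -0.1, 17.9]
[0.09991175 0.8448648  0.0613326 ]
```

The growing −x reaction shows the rim is bearing on the +x side, so I'll go the other way.

```bash
python3 -m handwheel '[{"travel":[0,0,-0.01],"rotation":[0,0,0]},{"travel":[0,0,-0.03],"rotation":[0,0,0]},{"travel":[0,0,-0.03],"rotation":[0,0,0]},{"travel":[0.04,0.005,-0.03],"rotation":[0,0,0]},{"travel":[0.04,0.005,-0.03],"rotation":[0,0,0]},{"travel":[0.04,0.005,-0.03],"rotation":[0,0,0]},{"travel":[0.04,0.005,-0.03],"rotation":[0,0,0]},{"travel":[0.04,0.005,-0.03],"rotation":[0,0,0]}]'| grep -E 'pos|contact'; python3 -c "
from plant import ctrl
print(ctrl.state()['ft_torque'])"
python3 -m handwheel '[{"travel":[0,0,0.005],"rotation":[0,0,0]},{"travel":[0,0,0.01],"rotation":[0,0,0]},{"travel":[0,0,0.015],"rotation":[0,0,0]},{"travel":[0,0,0.02],"rotation":[0,0,0]},{"travel":[0,0,0.023],"rotation":[0,0,0]},{"travel":[0,0,0.026],"rotation":[0,0,0]},{"travel":[0,0,0.029],"rotation":[0,0,0]},{"travel":[0,0,0.03],"rotation":[0,0,0]}]'| grep -E 'pos|contact'; python3 -c "
from plant import ctrl
print(ctrl.state()['ft_torque'])"
```

```text
tool_pos: [509.7, 20.2, 138.3]
contact_force: [-0.5, 0.1, -0.7]
[ 0.01035889 -0.01807977 -0.0002573 ]
tool_pos: [510.5, 20.1, 136.8]
contact_force: [-1.2, -0.5, 15.8]
[-0.10953213  0.36580736 -0.0165641 ]
```

```bash
python3 - <<'E'
from geo import *
np.set_printoptions(precision=2,suppress=True)
for n,m in(("top",tc(119,269)),("scene",sc(417,187))):
    r=least_squares(lambda X:proj(n,[*X,57])[0]-m,[512,20]);print(n,m,"well only",r.x)
for n,m in(("top",tc(91,177)),("scene",sc(534,216))):
    r=least_squares(lambda X:proj(n,[*X,62])[0]-m,[570,40]);print(n,m,"hub only",r.x)
s=ctrl.state();T=s["tool_pos"];print(T)
b=np.mean([ctrl.capture("scene").astype(float) for _ in range(6)],0)
np.save("h6.npy",b)
b=np.uint8(255*(np.clip(b,0,255)/255)**.55)
x0,y0,f=250,152,12
im=cv2.resize(b[y0:y0+50,x0:x0+33],None,fx=f,fy=f,interpolation=cv2.INTER_CUBIC);raw=im.copy()
t=np.linspace(0,2*np.pi,80)
def draw(X,r,z,c):
    p=proj("scene",np.c_[X[0]+r*np.cos(t),X[1]+r*np.sin(t),np.full(80,z)])-[.26,-.44]
    cv2.polylines(im,[np.int32(np.round((p-[x0,y0]+.5)*f-.5))],True,c,1)
zb=T[2]-80.7
for z in(zb,zb+76,zb+100):draw(T,14,z,(0,0,255))
draw([511.9,20],15.5,57,(255,0,0))
cv2.imwrite("pics/ov2.png",np.hstack([raw,im]))
E
```

```text
top [259.38 251.88] well only [512.34  19.46]
scene [268. 187.] well only [512.79  17.03]
top [252.38 228.88] hub only [571.97  38.95]
scene [291.4 192.8] hub only [568.86  38.98]
[510.48  20.05 136.77]
```

View pics/ov2.png

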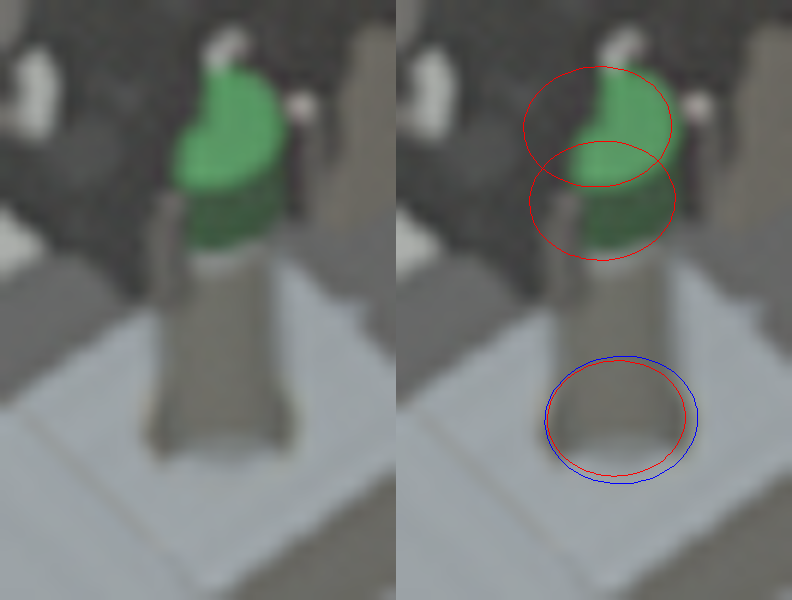

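The overlay suggests the vial is centred left–right in the image. Taken together, the three contact moments point to the rim bearing on the +y side, which matches the scene-only well estimate of y≈17. I'll try (511.5, 17.5).

```bash
python3 -m handwheel '[{"travel":[0,0,-0.01],"rotation":[0,0,0]},{"travel":[0,0,-0.03],"rotation":[0,0,0]},{"travel":[0,0,-0.03],"rotation":[0,0,0]},{"travel":[-0.022,-0.024,-0.03],"rotation":[0,0,0]},{"travel":[-0.022,-0.024,-0.03],"rotation":[0,0,0]},{"travel":[-0.022,-0.024,-0.03],"rotation":[0,0,0]},{"travel":[-0.022,-0.024,-0.03],"rotation":[0,0,0]},{"travel":[-0.022,-0.024,-0.03],"rotation":[0,0,0]}]'| grep -E 'pos|contact'; python3 -c "
from plant import ctrl
print(ctrl.state()['ft_torque'])"
python3 -m handwheel '[{"travel":[0,0,0.005],"rotation":[0,0,0]},{"travel":[0,0,0.01],"rotation":[0,0,0]},{"travel":[0,0,0.015],"rotation":[0,0,0]},{"travel":[0,0,0.02],"rotation":[0,0,0]},{"travel":[0,0,0.023],"rotation":[0,0,0]},{"travel":[0,0,0.026],"rotation":[0,0,0]},{"travel":[0,0,0.029],"rotation":[0,0,0]},{"travel":[0,0,0.03],"rotation":[0,0,0]}]'| grep -E 'pos|contact'; python3 -c "
from plant import ctrl
print(ctrl.state()['ft_torque'])"
```

```text
tool_pos: [511.4, 17.5, 138.2]
contact_force: [0.8, -0.1, -1.6]
[-0.03556955  0.02075737 -0.05192231]
tool_pos: [511.4, 17.5, 135.3]
contact_force: [-0.4, -0.3, -1.1]
[-0.00517919 -0.02375466  0.01404593]
```

It's entering: z is 135.3 with no force. I'll keep lowering.

```bash
python3 -m handwheel '[{"travel":[0,0,0.01],"rotation":[0,0,0]},{"travel":[0,0,0.02],"rotation":[0,0,0]},{"travel":[0,0,0.03],"rotation":[0,0,0]},{"travel":[0,0,0.04],"rotation":[0,0,0]},{"travel":[0,0,0.05],"rotation":[0,0,0]},{"travel":[0,0,0.06],"rotation":[0,0,0]},{"travel":[0,0,0.07],"rotation":[0,0,0]},{"travel":[0,0,0.08],"rotation":[0,0,0]}]'| grep -E 'pos|contact'
```

```text
tool_pos: [511.5, 17.5, 127.2]
contact_force: [-1.0, -0.3, -0.2]
```

```bash
python3 -m handwheel '[{"travel":[0,0,0.02],"rotation":[0,0,0]},{"travel":[0,0,0.04],"rotation":[0,0,0]},{"travel":[0,0,0.06],"rotation":[0,0,0]},{"travel":[0,0,0.08],"rotation":[0,0,0]},{"travel":[0,0,0.1],"rotation":[0,0,0]},{"travel":[0,0,0.12],"rotation":[0,0,0]},{"travel":[0,0,0.13],"rotation":[0,0,0]},{"travel":[0,0,0.14],"rotation":[0,0,0]}]'| grep -E 'pos|contact'
```

```text
tool_pos: [511.4, 17.6, 113.2]
contact_force: [0.5, -0.8, -0.4]
```

```bash
python3 -m handwheel '[{"travel":[0,0,0.005],"rotation":[0,0,0]},{"travel":[0,0,0.01],"rotation":[0,0,0]},{"travel":[0,0,0.015],"rotation":[0,0,0]},{"travel":[0,0,0.02],"rotation":[0,0,0]},{"travel":[0,0,0.025],"rotation":[0,0,0]},{"travel":[0,0,0.03],"rotation":[0,0,0]},{"travel":[0,0,0.035],"rotation":[0,0,0]},{"travel":[0,0,0.04],"rotation":[0,0,0]}]'| grep -E 'pos|contact'
python3 -m handwheel '[{"travel":[0,0,0.002],"rotation":[0,0,0]},{"travel":[0,0,0.004],"rotation":[0,0,0]},{"travel":[0,0,0.006],"rotation":[0,0,0]},{"travel":[0,0,0.008],"rotation":[0,0,0]},{"travel":[0,0,0.01],"rotation":[0,0,0]},{"travel":[0,0,0.012],"rotation":[0,0,0]},{"travel":[0,0,0.014],"rotation":[0,0,0]},{"travel":[0,0,0.014],"rotation":[0,0,0]}]'| grep -E 'pos|contact'
```

```text
tool_pos: [511.5, 17.5, 109.3]
contact_force: [0.3, -0.2, -0.2]
tool_pos: [511.4, 17.5, 107.9]
contact_force: [0.1, -0.3, -0.8]
```

```bash
python3 -m handwheel '[{"travel":[0,0,0.004],"rotation":[0,0,0]},{"travel":[0,0,0.004],"rotation":[0,0,0]},{"travel":[0,0,0.004],"rotation":[0,0,0]},{"travel":[0,0,0.004],"rotation":[0,0,0]},{"travel":[0,0,0.004],"rotation":[0,0,0]},{"travel":[0,0,0.004],"rotation":[0,0,0]},{"travel":[0,0,0.004],"rotation":[0,0,0]},{"travel":[0,0,0.004],"rotation":[0,0,0]}]' 0 
python3 -m handwheel '[{"travel":[0,0,0],"rotation":[0,0,0]},{"travel":[0,0,-0.1],"rotation":[0,0,0]},{"travel":[0,0,-0.4],"rotation":[0,0,0]},{"travel":[0,0,-0.7],"rotation":[0,0,0]},{"travel":[0,0,-0.7],"rotation":[0,0,0]},{"travel":[0,-0.3,-0.7],"rotation":[0,0,0]},{"travel":[0,-0.7,-0.7],"rotation":[0,0,0]},{"travel":[0,-0.7,-0.7],"rotation":[0,0,0]}]' | grep -E 'pos|contact|grip'
python3 - <<'E'
from plant import ctrl
import cv2,numpy as np
a=ctrl.capture("top");b=ctrl.capture("scene");cv2.imwrite("pics/top1.png",a);cv2.imwrite("pics/scene1.png",b)
o=[cv2.resize(a[180:300,220:320],None,fx=4,fy=4),cv2.resize(b[130:250,220:320],None,fx=4,fy=4)]
cv2.imwrite("pics/placed.png",np.hstack(o))
E
```

```text
time: 23.8
tool_pos: [511.4, 17.5, 107.5]
ee_rot: [[-0.989, 0.148, -0.0], [0.148, 0.989, -0.0], [0.0, -0.0, -1.0]]
contact_force: [0.3, -1.2, -0.4]
grip_width: 42.6
grip_force: 0.0
tool_pos: [500.6, -54.8, 177.7]
contact_force: [0.2, -0.2, -0.2]
grip_width: 42.7
grip_force: 0.0
```

View pics/placed.png

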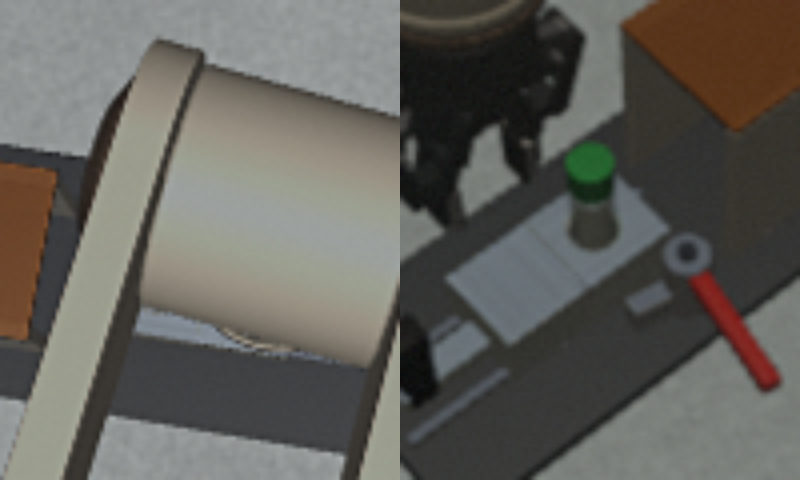

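The crop shows the vial upright in the well, green cap at (590,165), gripper clear. Next I grip the post.

```bash
python3 -m handwheel '[{"travel":[0,-0.4,0],"rotation":[0,0,0]},{"travel":[0,-0.67,0],"rotation":[0,0,0]},{"travel":[0,-0.67,0],"rotation":[0,0,0]},{"travel":[0,-0.67,0],"rotation":[0,0,0]},{"travel":[0,-0.67,0.3],"rotation":[0,0,0]},{"travel":[0,-0.67,0.6],"rotation":[0,0,0]},{"travel":[0,-0.67,0.7],"rotation":[0,0,0]},{"travel":[0,-0.67,0.7],"rotation":[0,0,0]}]' | grep -E 'pos|contact'
python3 -m handwheel '[{"travel":[0,0,0.1],"rotation":[0,0,0]},{"travel":[0,0,0.2],"rotation":[0,0,0]},{"travel":[0,0,0.3],"rotation":[0,0,0]},{"travel":[0,0,0.38],"rotation":[0,0,0]},{"travel":[0,0,0.38],"rotation":[0,0,0]},{"travel":[0,0,0.38],"rotation":[0,0,0]},{"travel":[0,0,0.38],"rotation":[0,0,0]},{"travel":[0,0,0.38],"rotation":[0,0,0]}]' | grep -E 'pos|contact'
python3 -m handwheel '[{"travel":[0,0,0],"rotation":[0,0,0]},{"travel":[0,0,0],"rotation":[0,0,0]},{"travel":[0,0,0],"rotation":[0,0,0]},{"travel":[0,0,0],"rotation":[0,0,0]},{"travel":[0,0,0],"rotation":[0,0,0]},{"travel":[0,0,0],"rotation":[0,0,0]},{"travel":[0,0,0],"rotation":[0,0,0]},{"travel":[0,0,0],"rotation":[0,0,0]}]' -1
```

```text
tool_pos: [490.9, -116.8, 106.7]
contact_force: [-0.2, 0.0, 1.1]
tool_pos: [491.4, -118.1, 69.9]
contact_force: [-0.5, 0.7, 0.7]
time: 27.1
tool_pos: [491.4, -118.1, 69.9]
ee_rot: [[-0.989, 0.148, 0.0], [0.148, 0.989, -0.0], [-0.0, -0.0, -1.0]]
contact_force: [-2.1, -0.8, 5.4]
grip_width: 21.2
grip_force: 58.6
```

```bash
python3 -m handwheel '[{"travel":[0,0.03,0],"rotation":[0,0,0]},{"travel":[0,0.1,0],"rotation":[0,0,0]},{"travel":[0,0.2,0],"rotation":[0,0,0]},{"travel":[0,0.3,0],"rotation":[0,0,0]},{"travel":[0,0.4,0],"rotation":[0,0,0]},{"travel":[0,0.5,0],"rotation":[0,0,0]},{"travel":[0,0.57,0],"rotation":[0,0,0]},{"travel":[0,0.6,0],"rotation":[0,0,0]}]' | grep -E 'pos|contact|grip'
python3 -m handwheel '[{"travel":[0,0.05,0],"rotation":[0,0,0]},{"travel":[0,0.12,0],"rotation":[0,0,0]},{"travel":[0,0.2,0],"rotation":[0,0,0]},{"travel":[0,0.28,0],"rotation":[0,0,0]},{"travel":[0,0.36,0],"rotation":[0,0,0]},{"travel":[0,0.42,0],"rotation":[0,0,0]},{"travel":[0,0.48,0],"rotation":[0,0,0]},{"travel":[0,0.5,0],"rotation":[0,0,0]}]' | grep -E 'pos|contact|grip'
```

```text
tool_pos: [500.2, -58.3, 69.8]
contact_force: [-3.4, -2.8, 6.3]
grip_width: 21.5
grip_force: 58.7
tool_pos: [507.6, -8.9, 69.9]
contact_force: [-3.4, -0.6, 7.6]
grip_width: 21.3
grip_force: 58.8
```

```bash
python3 -m handwheel '[{"travel":[0,0.02,0],"rotation":[0,0,0]},{"travel":[0,0.04,0],"rotation":[0,0,0]},{"travel":[0,0.06,0],"rotation":[0,0,0]},{"travel":[0,0.08,0],"rotation":[0,0,0]},{"travel":[0,0.1,0],"rotation":[0,0,0]},{"travel":[0,0.1,0],"rotation":[0,0,0]},{"travel":[0,0.1,0],"rotation":[0,0,0]},{"travel":[0,0.1,0],"rotation":[0,0,0]}]' | grep -E 'pos|contact|grip'
python3 -m handwheel '[{"travel":[0,0.01,0],"rotation":[0,0,0]},{"travel":[0,0.02,0],"rotation":[0,0,0]},{"travel":[0,0.03,0],"rotation":[0,0,0]},{"travel":[0,0.04,0],"rotation":[0,0,0]},{"travel":[0,0.05,0],"rotation":[0,0,0]},{"travel":[0,0.05,0],"rotation":[0,0,0]},{"travel":[0,0.05,0],"rotation":[0,0,0]},{"travel":[0,0.05,0],"rotation":[0,0,0]}]' | grep -E 'pos|contact|grip'
```

```text
tool_pos: [509.0, 0.9, 69.8]
contact_force: [-2.3, 1.7, 6.2]
grip_width: 21.3
grip_force: 58.8
tool_pos: [509.5, 4.5, 69.9]
contact_force: [-6.8, -12.8, 8.8]
grip_width: 21.3
grip_force: 59.4
```

```bash
python3 -m handwheel '[{"travel":[0,0.005,0],"rotation":[0,0,0]},{"travel":[0,0.01,0],"rotation":[0,0,0]},{"travel":[0,0.015,0],"rotation":[0,0,0]},{"travel":[0,0.02,0],"rotation":[0,0,0]},{"travel":[0,0.02,0],"rotation":[0,0,0]},{"travel":[0,0.02,0],"rotation":[0,0,0]},{"travel":[0,0.02,0],"rotation":[0,0,0]},{"travel":[0,0.02,0],"rotation":[0,0,0]}]' | grep -E 'pos|contact|grip'
```

```text
tool_pos: [509.6, 4.7, 70.0]
contact_force: [-10.9, -33.5, 11.9]
grip_width: 21.7
grip_force: 59.9
```

Hard stop at 33 N after about 123 mm of travel, so the carriage is home. Release, rise, and move over to the far side of the lever with the fingers closed.

```bash
python3 -m handwheel '[{"travel":[0,-0.02,0],"rotation":[0,0,0]},{"travel":[0,-0.02,0],"rotation":[0,0,0]},{"travel":[0,-0.02,0],"rotation":[0,0,0]},{"travel":[0,-0.02,0],"rotation":[0,0,0]},{"travel":[0,-0.02,0],"rotation":[0,0,0]},{"travel":[0,-0.02,0],"rotation":[0,0,0]},{"travel":[0,-0.02,0],"rotation":[0,0,0]},{"travel":[0,-0.02,0],"rotation":[0,0,0]}]' 0 | grep -E 'pos|contact|grip'
python3 -m handwheel '[{"travel":[0,0,-0.1],"rotation":[0,0,0]},{"travel":[0,0,-0.4],"rotation":[0,0,0]},{"travel":[0,0,-0.8],"rotation":[0,0,0]},{"travel":[0,0,-1],"rotation":[0,0,0]},{"travel":[-0.3,0,-1],"rotation":[0,0,0]},{"travel":[-0.7,0,-1],"rotation":[0,0,0]},{"travel":[-0.9,0,-1],"rotation":[0,0,0]},{"travel":[-0.9,0,-1],"rotation":[0,0,0]}]' | grep -E 'pos|contact|grip'
python3 -m handwheel '[{"travel":[-0.3,0.1,0],"rotation":[0,0,0]},{"travel":[-0.43,0.4,0],"rotation":[0,0,0]},{"travel":[-0.43,0.77,0],"rotation":[0,0,0]},{"travel":[-0.43,0.77,0],"rotation":[0,0,0]},{"travel":[-0.43,0.77,0],"rotation":[0,0,0]},{"travel":[-0.43,0.77,0],"rotation":[0,0,0]},{"travel":[-0.43,0.77,0],"rotation":[0,0,0]},{"travel":[-0.43,0.77,0],"rotation":[0,0,0]}]' -1 | grep -E 'pos|contact|grip|time'
python3 - <<'E'
from geo import *
np.set_printoptions(precision=1,suppress=True)
a=ctrl.capture("top");b=ctrl.capture("scene");cv2.imwrite("pics/top2.png",a);cv2.imwrite("pics/scene2.png",b)
h=cv2.cvtColor(b,cv2.COLOR_BGR2HSV);m=cv2.inRange(h,(0,170,80),(6,255,255));k,_,st,ce=cv2.connectedComponentsWithStats(m)
print([(st[i].tolist(),ce[i]) for i in range(1,k) if st[i,4]>25])
E
```

```text
tool_pos: [509.7, 5.7, 69.5]
contact_force: [0.3, 0.0, -0.2]
grip_width: 42.7
grip_force: 0.0
tool_pos: [600.4, -8.1, 169.6]
contact_force: [0.2, 0.2, 0.7]
grip_width: 42.8
grip_force: 0.0
time: 33.5
tool_pos: [652.5, 61.4, 169.8]
contact_force: [-0.7, -0.1, -0.1]
grip_width: -0.1
grip_force: 0.0
[([293, 198, 21, 29, 151], array([303.1, 211.9]))]
```

```bash
python3 -m handwheel '[{"travel":[0,0,0.2],"rotation":[0,0,0]},{"travel":[0,0,0.5],"rotation":[0,0,0]},{"travel":[0,0,0.8],"rotation":[0,0,0]},{"travel":[0,0,1],"rotation":[0,0,0]},{"travel":[0,0,1],"rotation":[0,0,0]},{"travel":[0,0,1],"rotation":[0,0,0]},{"travel":[0,0,1],"rotation":[0,0,0]},{"travel":[0,0,1],"rotation":[0,0,0]}]' | grep -E 'pos|contact'
python3 -m handwheel '[{"travel":[0,0,0.06],"rotation":[0,0,0]},{"travel":[0,-0.07,0.06],"rotation":[0,0,0]},{"travel":[-0.01,-0.14,0.06],"rotation":[0,0,0]},{"travel":[-0.01,-0.2,0.06],"rotation":[0,0,0]},{"travel":[-0.01,-0.26,0.06],"rotation":[0,0,0]},{"travel":[-0.01,-0.32,0.06],"rotation":[0,0,0]},{"travel":[-0.01,-0.38,0.06],"rotation":[0,0,0]},{"travel":[-0.01,-0.39,0.06],"rotation":[0,0,0]}]' | grep -E 'pos|contact'
```

```text
tool_pos: [653.2, 62.1, 71.0]
contact_force: [0.9, -0.6, 0.4]
tool_pos: [647.6, 23.1, 63.5]
contact_force: [-0.7, 4.4, -0.8]
```

```bash
python3 -m handwheel '[{"travel":[0.01,-0.05,0],"rotation":[0,0,0]},{"travel":[0.02,-0.1,0],"rotation":[0,0,0]},{"travel":[0.03,-0.15,0],"rotation":[0,0,0]},{"travel":[0.04,-0.2,0],"rotation":[0,0,0]},{"travel":[0.06,-0.25,0],"rotation":[0,0,0]},{"travel":[0.08,-0.3,0],"rotation":[0,0,0]},{"travel":[0.11,-0.35,0],"rotation":[0,0,0]},{"travel":[0.14,-0.39,0],"rotation":[0,0,0]}]' | grep -E 'pos|contact'
python3 -m handwheel '[{"travel":[0.03,-0.03,0],"rotation":[0,0,0]},{"travel":[0.06,-0.06,0],"rotation":[0,0,0]},{"travel":[0.09,-0.1,0],"rotation":[0,0,0]},{"travel":[0.12,-0.13,0],"rotation":[0,0,0]},{"travel":[0.15,-0.16,0],"rotation":[0,0,0]},{"travel":[0.18,-0.18,0],"rotation":[0,0,0]},{"travel":[0.21,-0.2,0],"rotation":[0,0,0]},{"travel":[0.21,-0.2,0],"rotation":[0,0,0]}]' | grep -E 'pos|contact'
python3 -c "
from plant import ctrl
import cv2
cv2.imwrite('pics/scene3.png',ctrl.capture('scene'));cv2.imwrite('pics/top3.png',ctrl.capture('top'))"
```

```text
tool_pos: [628.2, -13.2, 63.6]
contact_force: [2.0, 4.7, 0.3]
tool_pos: [604.1, -30.0, 63.5]
contact_force: [0.3, 1.5, -0.9]
```

```bash
python3 -m handwheel '[{"travel":[0.03,-0.02,0],"rotation":[0,0,0]},{"travel":[0.06,-0.04,0],"rotation":[0,0,0]},{"travel":[0.09,-0.06,0],"rotation":[0,0,0]},{"travel":[0.12,-0.08,0],"rotation":[0,0,0]},{"travel":[0.15,-0.09,0],"rotation":[0,0,0]},{"travel":[0.17,-0.1,0],"rotation":[0,0,0]},{"travel":[0.19,-0.1,0],"rotation":[0,0,0]},{"travel":[0.2,-0.1,0],"rotation":[0,0,0]}]' | grep -E 'pos|contact'
python3 -m handwheel '[{"travel":[0.01,0,0],"rotation":[0,0,0]},{"travel":[0.02,0,0],"rotation":[0,0,0]},{"travel":[0.03,0,0],"rotation":[0,0,0]},{"travel":[0.04,0,0],"rotation":[0,0,0]},{"travel":[0.05,0,0],"rotation":[0,0,0]},{"travel":[0.05,0,0],"rotation":[0,0,0]},{"travel":[0.05,0,0],"rotation":[0,0,0]},{"travel":[0.05,0,0],"rotation":[0,0,0]}]' | grep -E 'pos|contact'
```

```text
tool_pos: [583.2, -37.0, 63.6]
contact_force: [3.7, -2.5, 0.0]
tool_pos: [578.3, -36.0, 63.5]
contact_force: [3.4, -2.1, 1.0]
```

```bash
python3 -m handwheel '[{"travel":[0.005,0,0],"rotation":[0,0,0]},{"travel":[0.01,0,0],"rotation":[0,0,0]},{"travel":[0.015,0,0],"rotation":[0,0,0]},{"travel":[0.02,0,0],"rotation":[0,0,0]},{"travel":[0.025,0,0],"rotation":[0,0,0]},{"travel":[0.03,0,0],"rotation":[0,0,0]},{"travel":[0.03,0,0],"rotation":[0,0,0]},{"travel":[0.03,0,0],"rotation":[0,0,0]}]' | grep -E 'pos|contact'
python3 -m handwheel '[{"travel":[0.005,0,0],"rotation":[0,0,0]},{"travel":[0.01,0,0],"rotation":[0,0,0]},{"travel":[0.015,0,0],"rotation":[0,0,0]},{"travel":[0.02,0,0],"rotation":[0,0,0]},{"travel":[0.02,0,0],"rotation":[0,0,0]},{"travel":[0.02,0,0],"rotation":[0,0,0]},{"travel":[0.02,0,0],"rotation":[0,0,0]},{"travel":[0.02,0,0],"rotation":[0,0,0]}]' | grep -E 'pos|contact'
```

```text
tool_pos: [577.1, -35.8, 63.9]
contact_force: [19.0, -3.3, -7.8]
tool_pos: [576.5, -35.7, 64.2]
contact_force: [32.4, -4.0, -13.5]
```

The stop is reached (force rising to 32 N with no motion). Back off, rise and check.

```bash
python3 -m handwheel '[{"travel":[-0.1,0,0],"rotation":[0,0,0]},{"travel":[-0.3,0,0],"rotation":[0,0,0]},{"travel":[-0.4,0,0],"rotation":[0,0,0]},{"travel":[-0.4,0,-0.3],"rotation":[0,0,0]},{"travel":[-0.4,0,-0.7],"rotation":[0,0,0]},{"travel":[-0.4,0,-1],"rotation":[0,0,0]},{"travel":[-0.4,0,-1],"rotation":[0,0,0]},{"travel":[-0.4,0,-1],"rotation":[0,0,0]}]' | grep -E 'pos|contact'
python3 -m handwheel '[{"travel":[-0.3,-0.3,-0.2],"rotation":[0,0,0]},{"travel":[-0.5,-0.6,-0.4],"rotation":[0,0,0]},{"travel":[-0.7,-1,-0.6],"rotation":[0,0,0]},{"travel":[-0.7,-1,-0.6],"rotation":[0,0,0]},{"travel":[-0.7,-1,-0.6],"rotation":[0,0,0]},{"travel":[-0.7,-1,-0.6],"rotation":[0,0,0]},{"travel":[-0.7,-1,-0.6],"rotation":[0,0,0]},{"travel":[-0.7,-1,-0.6],"rotation":[0,0,0]}]' | grep -E 'time|pos|contact'
python3 - <<'E'
from plant import ctrl
import cv2,numpy as np
a=ctrl.capture("top");b=ctrl.capture("scene");cv2.imwrite("pics/top4.png",a);cv2.imwrite("pics/scene4.png",b)
o=[cv2.resize(a[150:310,220:360],None,fx=2.8,fy=2.8),cv2.resize(b[100:260,190:330],None,fx=2.8,fy=2.8)]
cv2.imwrite("pics/final.png",np.hstack(o))
E
```

```text
tool_pos: [612.7, -40.9, 163.5]
contact_force: [0.0, -0.3, 0.0]
time: 41.7
tool_pos: [667.2, -149.3, 223.1]
contact_force: [0.3, 0.9, -0.3]
```

View pics/final.png

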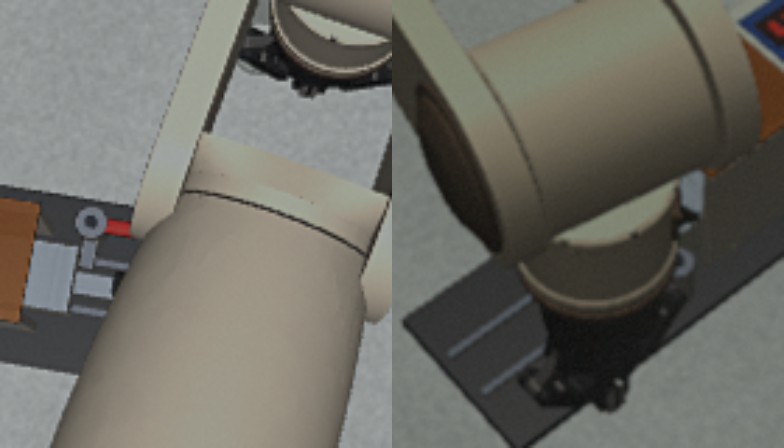

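The last view shows the handle along the meter's −y at (118,228) and the cam nose behind the carriage block at (88,255). The carriage is inside the chamber and the gripper is clear. Handing in.

```bash
python3 -c "
from plant import ctrl
print(ctrl.close_job())"
```

```text
the job is handed in; nothing more can be done
None
```

I handed the job in at about 42 s with the vial set in the well, the carriage pushed to its stop and the lever swung to its stop; the hand-in returned no verdict, and I did not re-measure the bystanders at the end.

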